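Clip on the temperature sensor and hold its receiver's pairing button

TASK

Squeeze the sprung sensor clip off its parking strip and clip it over the upright aluminium fin of the green warming plate, pushed well down, jaws across the fin, and let go of it. Then take the wooden-handled steel pin (the stylus, with the tall straight handle) from the tool block, reach it upright through the hole beside the aerial stub on top of the white receiver, and press the recessed pairing button fully down. Finish while still holding the button down with the pin in the gripper; do not press the other recessed button, and leave everything else where it is.

Things in the scene. Friction and masses are not known exactly. Their poses are not given: they have to be found in the camera images.
- clip: sprung sensor clip standing astride an edge, jaws down, 22 mm wide along x, y across the edge, z up, 50 g. Origin: the throat, mid-thickness of a clamped 5 mm edge, at the stop that rests on the edge's top. Fixed half: upright grey plastic bar, z -24 to +44 mm, y -12.5 (flat outer face) to -2.5 mm (jaw face). Steel lever on the +y side, handles 44 mm up.
- clip_squeeze (a point): where to squeeze the clip: 30 mm above its origin, same axes. Close on the handles along y, pads about 11 to 44 mm above the origin, centred on y = 0, until they stop: both outer faces are then upright, at y = -12.5 and +12 mm (24.5 mm over both). Takes about 10 N; grip with 20 to 35 N.
- clip_lever (a joint): lever angle: 0 shut, 0.16 rad clamped on a 5 mm edge (its handle then leans out to y = 25 mm at its top), 0.56 rad squeezed to its stop (the space between the jaws is then y = -2.5 to +6.5 mm at the throat, wider below: bring the edge in near y = +2 mm). Pivot at y = 5, z = 6 mm of the clip; jaw pad at z = -10 to -22 mm. Spring 0.12 N m clamped, 0.24 N m at the stop.
- dock: black parking dock, 80 x 75 x 22 mm, with an upright aluminium strip along its x, 5 mm thick, 55 mm long, top edge 80 mm above the bench, on which the clip starts clamped. Fixed. Origin: centre of the underside.
- former: green insole warming plate (bench machine), 220 (x) x 200 (y) mm, case 70 mm high, insoles on top up to 87 mm. Fixed. Origin: centre of the underside, z up. Upright fin along its right (-y) side.
- fin_edge (a point): middle of the top edge of the machine's aluminium fin, 120 mm above the bench. x along the edge (fin 120 mm long), y across it (5 mm thick), z up; the fin stands 50 mm above the case, all 5 mm thick, and can take the clip either way round.
- block: wooden tool block, 120 (x) x 70 (y) x 60 mm high, two 10 mm holes 30 mm either side of the middle along x; the stylus stands in the one at x = -30 mm, the burnisher in the other. Fixed. Origin: centre of the underside.
- stylus: steel pin with a wooden handle, the stylus. Origin: the tip of the pin; z runs up along it. Steel shank 6 mm across and 55 mm long, then a straight round wooden handle 24 mm across from z = 55 to 125 mm. Stands upright in the block, shoulder on the block's top (z = 60 mm), tip 5 mm above the bench: lift it 60 mm to clear. 70 g.
- receiver: white receiver box, 120 (x) x 80 (y) x 60 mm high. Fixed. Two round holes of 16 mm, 28 mm either side of the middle along y, each with a black button (20 mm across) recessed 24 mm below the top. A black aerial stub (18 mm across, 18 mm high) stands on top 45 mm along +x from the pairing button's hole. Origin: centre of the underside.
- pair_hole (a point): centre of the mouth of the pairing button's hole (beside the aerial stub), in the receiver's top, 60 mm above the bench; z up, the button's top is 24 mm below
- pair_button (a joint): travel of the pairing button, 0 up to 0.006 m fully down; springs back. 1.8 N starts it, 6 N holds it fully down. It counts as down beyond 0.0045 m.
- other_hole (a point): centre of the mouth of the other hole, far from the aerial: not to be used
- other_button (a joint): travel of the other button, 0 up to 0.006 m; must stay up
- burnisher: edge burnisher in the other hole of the tool block, 60 mm along the block's x from the stylus: bulbous pale wooden head 36 mm across, 36 mm tall. Leave it in its hole.
- last_a: wooden shoe last lying on the bench, 220 x 68 mm, 85 mm tall; bystander
- last_b: wooden shoe last like last_a; bystander
- glue_jar: glue jar with a white cap, 72 mm across, 85 mm tall; bystander
- tin: flat round metal tin, 50 mm across, 28 mm tall; bystander
- spool: wooden thread spool, standing, 40 mm across, 40 mm tall; bystander
- hammer: hammer lying on the bench; bystander
- tray: grey two-part tack tray, 130 x 100 x 35 mm; bystander

How it is judged (in metres and radians):
On the way, in this order (a step that is already met when the one before it is completed fails the run):
1. the clip sits clamped over the fin's edge, let go (x of clip in the frame of fin_edge between -0.05 and 0.05 m and y of clip in the frame of fin_edge between -0.006 and 0.006 m and z of clip in the frame of fin_edge between -0.004 and 0.012 m and value of joint clip_lever between 0.08 and 0.3 rad and angle between clip's own z axis and vertical below 0.2 rad and angle between the y axis of clip and the y axis of fin_edge, either way round below 0.3 rad and contact force between clip and former above 1 N and contact force between each of the arm, the fingers and clip below 0.1 N), for 0.3 s.
2. the gripped stylus holds the pairing button down through its hole (value of joint pair_button above 0.0045 m and contact force between stylus and receiver above 2 N and horizontal distance between stylus and pair_hole below 0.0095 m and z of stylus in the frame of pair_hole below -0.02 m and contact force between the fingers and stylus above 2 N and angle between stylus's own z axis and vertical below 0.3 rad), for 0.3 s.
At the end, for the whole second after the job is handed in: Clip clamped on the fin, let go: throat at most 12 mm above the edge, within 6 mm across and 50 mm along of its middle, upright to 0.2 rad, square to 0.3 rad. Gripped stylus (upright to 0.3 rad) 20 mm or more in the pairing hole, button beyond 4.5 mm, pushed by over 2 N (all of step 1 and all of step 2); the arm keeps its last pose, push and grip.
It fails at once if the other recessed button is pressed (3 mm) (value of joint other_button above 0.003 m).
It fails at once if a bystander is shifted by more than 40 mm (distance of any of burnisher, last_a, last_b, glue_jar, tin, spool, hammer, tray from where it was at the start of the episode above 0.04 m).
It also fails if it takes over 67 s, if anything falls off the work surface, if the arm or the gripper's body presses on something with over 40 N, if the wrist force passes 120 N, or if a joint passes its speed limit or range.

ROBOT

A 6-joint arm with a two-finger parallel gripper is mounted at the origin on the work surface. World frame = base frame: x ahead of the robot, y to its left, z up, the work surface at z = 0. Lengths are in m, angles in degrees, forces in N, time in s.
With the tool pointing down it reaches from about 0.275 to 0.75 m from the base axis. Payload 10.2 kg.
Tool frame: the origin (TCP) lies between the finger pads; the fingertips stand 11 mm ahead of it and the grasp point (between the pads) lies 8 mm behind it (manip.tips_ahead is the z of the fingertips in the tool frame, in m); z points along the fingers, y is the line along which they close (so a half turn about z gives the same grasp; the last joint's range is limited). The gripper opens to 85 mm and grips with 20 to 120 N. Pads are 22 mm wide; open, the fingers measure 114 mm over their backs; the gripper's body (76 mm by 85 mm) begins 54 mm behind the grasp point. The pads swing forward as they close: fully open they stand 13 mm farther back than shut.
Start: joints at [55.497, 17.928, 85.812, -0, 76.261, -12.8], TCP at [0.194, 0.488, 0.214] pointing down, gripper open.
Joint ranges: [-168.41, 168.41], [-55.51, 124.54], [10.69, 146.95], [-70.63, 250.63], [1, 178], [-165.06, 165.06]. Speed limits (degrees/s): [136.94, 136.94, 172.46, 180, 180, 180].

INTERFACE

Orientations are given as [roll, pitch, yaw] about the fixed x, y, z axes, in that order (R = Rz(yaw) Ry(pitch) Rx(roll)).
In Python, from cell import manip gives the robot as it stands.
- The arm moves only by the shell command python3 -m handwheel 'ROWS' [FORCE]. ROWS is a JSON list of rows, 1 to 20 of them, each of 7 numbers: dx, dy, dz in m, then a rotation vector rx, ry, rz in degrees, then the finger opening in m; each row shifts and turns the commanded pose from where the row before left it, along the tool's axes as they then stand; what a row does not reach is not made up. A row lasts 1/12 s, in which the tool goes at most 0.0417 m and 7.16 degrees, less where a joint would pass 70% of its speed; a pose out of reach is approached as far as the arm can. The fingers move at their own pace and stop on an object; FORCE is the grip in N (left out, the last holds). Time passes only in rows, so rows that do not move let the fingers close. It prints the time, the measured TCP pose, the force, the opening and the grip force at its end.
- manip.observe(): the state, without advancing time (a new reading comes with each control period).
- manip.grab_frame(name): name is "scene" or "top" or "wrist"; returns a dict with "image" (400x640x3 uint8, red, green, blue), "depth" (400x640 float32, m along the optical axis (not along the pixel's ray), 0 where there is no reading), "fx", "fy", "cx", "cy" (pixels), "camera_from_world" (4x4, takes a point from world to camera coordinates). Camera axes: x right, y down, z forward; pixel columns grow to the right and rows downward; lengths in m; the calibration is good to about 2 mm. A picture is of the moment at which its call begins.
- manip.hand_in(): hands the job in; it is judged then, once.
Trained networks look in a picture, given as the dict that the camera call returned (one of the last four; its "shot" number tells which), for a name from the list of things; names that differ only in an ending like _2 or _b are one class to them, and where a whole thing is asked for, a point or a joint stands for the part that bears it (a point fixed in the world has none). Each returns a list of dicts, best first, with "p" (0 to 1); they miss things now and then, are a little off and sometimes report something else, mostly with a low value. They report only what shows in the picture. A call takes as long as a camera call.
- manip.boxes_of(target, picture): "bbox" ([left, top, width, height] in pixels, round what is visible of it).
- manip.masks_of(target, picture): "pixels" (400x640 bool, what is visible of it) and "bbox" ([left, top, width, height] in pixels, round what is visible of it).
The state is a dict: "t": time; "joints": joint angles; "dq": joint speeds; "tau": joint torques, N m; "tool_pos": TCP position; "tcp_rot": TCP orientation; "force": force on the tool from outside, world axes, zero at the start; "ft_torque": the same for the moment, N m; "finger_gap": finger opening in m; "gripper_force": force on a finger pad.
Only numpy, scipy, OpenCV 4.12 (cv2) and the standard library are available. Lean on these libraries where they do the work, as an engineer would, in place of code of your own. Each camera call takes 0.05 s, during which the arm holds its last target. There are 200 camera calls.

## Working session

There is one attempt and no reset: what is moved stays moved. The work goes in short steps, Python scripts to look and compute and a shell command to move; the robot and the scene stay as the last step left them, time stands still between calls to the robot, and variables do not carry over. Pictures are saved under pics/ and viewed, at most 10 in all, crops included, and the job is handed in when it is done.

```bash
mkdir -p pics; cat > h.py <<'E'
import numpy as np, cv2
from cell import manip
def cloud(f):
    d=f["depth"]; v,u=np.mgrid[:d.shape[0],:d.shape[1]]
    P=np.stack([(u-f["cx"])/f["fx"]*d,(v-f["cy"])/f["fy"]*d,d],-1)
    T=np.linalg.inv(f["camera_from_world"])
    W=P@T[:3,:3].T+T[:3,3]; W[d==0]=np.nan
    return W
def save(f,n): cv2.imwrite("pics/"+n,f["image"][:,:,::-1])
E
python3 - <<'E'
from h import *
for c in ["top","scene"]:
    f=manip.grab_frame(c); save(f,c+"1.png"); W=cloud(f); np.savez(c+".npz",W=W,im=f["image"])
    T=np.linalg.inv(f["camera_from_world"]);print(c,T[:3,3].round(3),T[:3,2].round(2),f["fx"])
    for n in ["clip","dock","former","block","stylus","receiver","burnisher"]:
        for m in manip.masks_of(n,f)[:1]:
            p=W[m["pixels"]]; print(n,round(m["p"],2),m["bbox"],np.nanmedian(p,0).round(3),np.nanpercentile(p,2,0).round(3),np.nanpercentile(p,98,0).round(3))
print(manip.observe(),manip.tips_ahead)
E
```

```text
top [ 0.374 -0.045  1.301] [ 0.15 -0.01 -0.99] 461.4822922205953
clip 0.46 [281.5, 222.1, 16.0, 13.1] [0.487 0.041 0.103] [0.478 0.023 0.073] [0.499 0.059 0.126]
dock 0.58 [277.7, 218.1, 34.5, 33.5] [0.48  0.03  0.023] [ 0.446 -0.005  0.015] [0.528 0.077 0.079]
former 0.6 [130.2, 152.5, 99.2, 93.6] [0.567 0.338 0.077] [0.457 0.235 0.018] [0.683 0.449 0.113]
block 0.69 [379.1, 201.5, 34.2, 47.6] [ 0.503 -0.238  0.06 ] [ 0.448 -0.284  0.012] [ 0.565 -0.206  0.086]
receiver 0.72 [279.7, 224.2, 5.9, 7.8] [0.484 0.052 0.105] [0.477 0.045 0.091] [0.493 0.059 0.123]
burnisher 0.58 [392.1, 206.1, 13.7, 17.0] [ 0.536 -0.242  0.094] [ 0.521 -0.26   0.086] [ 0.552 -0.228  0.1  ]
scene [0.997 0.143 0.866] [-0.48 -0.22 -0.85] 361.56672768592574
clip 0.51 [415.6, 217.2, 125.1, 126.3] [0.606 0.347 0.077] [0.47  0.239 0.011] [0.701 0.449 0.089]
dock 0.72 [352.0, 191.9, 30.4, 27.0] [0.502 0.045 0.022] [ 0.45  -0.001  0.001] [0.535 0.08  0.075]
former 0.6 [415.4, 214.5, 127.2, 128.0] [0.606 0.347 0.077] [0.472 0.24  0.015] [0.701 0.45  0.089]
block 0.81 [254.0, 153.2, 36.2, 44.6] [ 0.532 -0.229  0.059
[... 349 characters left out ...]
064] [ 0.558 -0.224  0.098]
{'t': 0.8, 'joints': array([ 5.54943142e+01,  1.79286496e+01,  8.58122281e+01,  1.26866266e-03,
        7.62594393e+01, -1.27977409e+01]), 'dq': array([-0.02693141, -0.00641015,  0.06439798, -0.07016267, -0.04267188,
        0.13794539]), 'tau': array([ 9.73324713e-04, -4.12152350e+01, -2.59897900e+01, -7.17392754e-05,
        4.71305520e-04, -3.89066912e-08]), 'tool_pos': array([0.1941784 , 0.48778163, 0.2141848 ]), 'tcp_rot': array([-1.79999964e+02, -1.27195874e-03,  1.58291754e+02]), 'force': array([ 0.20003563, -0.31933822,  0.07930921]), 'ft_torque': array([-0.01669019,  0.02090492,  0.03287802]), 'gripper_force': 0.0, 'finger_gap': 0.08574011953503613} 0.011
```

```bash
python3 -m handwheel --help | head -20; ls
```

```text
h.py
pics
scene.npz
top.npzTraceback (most recent call last):
    return _default_decoder.decode(s)
           ~~~~~~~~~~~~~~~~~~~~~~~^^^
    obj, end = self.raw_decode(s, idx=_w(s, 0).end())
               ~~~~~~~~~~~~~~~^^^^^^^^^^^^^^^^^^^^^^^
    raise JSONDecodeError("Expecting value", s, err.value) from None
json.decoder.JSONDecodeError: Expecting value: line 1 column 1 (char 0)
```

```bash
python3 - <<'E'
import cv2
a=cv2.imread("pics/top1.png")[120:300,110:450]; cv2.imwrite("pics/top1c.png",cv2.resize(a,None,fx=2.35,fy=2.35,interpolation=cv2.INTER_CUBIC))
E
```

```text
(no output)
```

View pics/top1c.png

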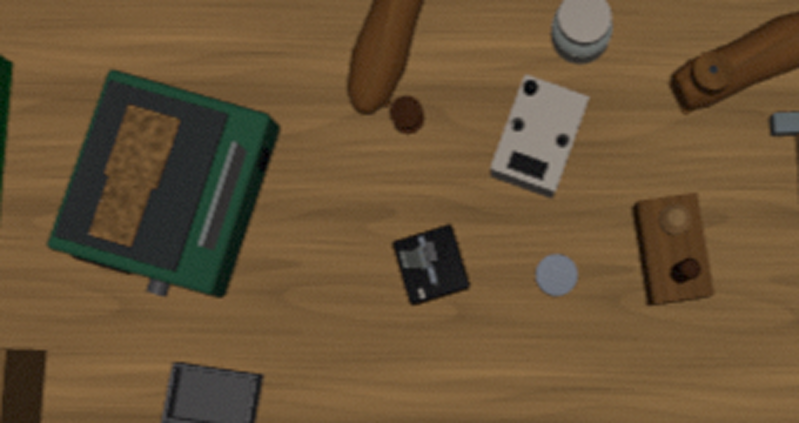

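View pics/scene1.png

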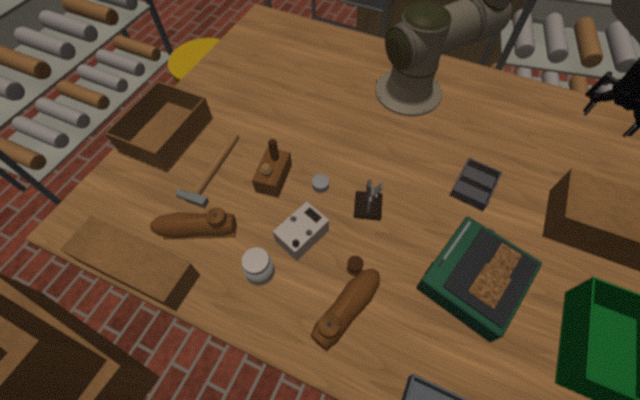

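The top crop shows the clip at (418,258) on the black dock, the fin at (222,195), the aerial at (531,88) with the pairing hole at (518,125) and the other at (562,141), and the stylus at (686,268). The scene view agrees (stylus (272,150), clip (372,190)).

```bash
cat >> h.py <<'E'
def rect(p):
    (c,s,a)=cv2.minAreaRect((p[:,:2]*1000).astype(np.float32)); return np.round(c,1),np.round(s,1),round(a,1)
def box(W,x0,x1,y0,y1,z0,z1):
    m=(W[...,0]>x0)&(W[...,0]<x1)&(W[...,1]>y0)&(W[...,1]<y1)&(W[...,2]>z0)&(W[...,2]<z1); return W[m]
E
python3 - <<'E'
from h import *
for c in ["top","scene"]:
    W=np.load(c+".npz")["W"]
    print(c)
    for n,b in dict(fin=(.4,.75,.2,.32,.095,.13),case=(.4,.75,.2,.47,.06,.095),clip=(.43,.55,-.02,.1,.085,.14),strip=(.43,.55,-.02,.1,.03,.083),dock=(.43,.55,-.03,.1,.015,.03),sty=(.42,.52,-.3,-.19,.07,.2),burn=(.51,.6,-.3,-.19,.07,.2),block=(.42,.6,-.32,-.18,.055,.065),rec=(.55,.75,-.17,0,.055,.064),aer=(.55,.76,-.17,0,.07,.1)).items():
        p=box(W,*b); print(n,len(p),rect(p) if len(p)>3 else"", p.mean(0).round(4) if len(p) else "", p[:,2].max() if len(p) else "")
E
```

```text
top
fin 219 (array([552.9, 266.6]), array([  8.4, 119.5]), 74.6) [0.5516 0.2651 0.1128] 0.1264234797328514
case 5709 (array([575.3, 346.9]), array([200.7, 220.4]), 74.8) [0.5723 0.3462 0.0775] 0.09446211156530948
clip 124 (array([489.2,  42.7]), array([22.5, 38.7]), 8.6) [0.4884 0.0418 0.1077] 0.1271538542476771
strip 34 (array([487.2,  32.2]), array([53.5, 18. ]), 9.5) [0.4811 0.0326 0.0714] 0.08280184630385179
dock 602 (array([487.3,  36. ]), array([80.2, 74.6]), 17.8) [0.4849 0.0335 0.0224] 0.02930880131835245
sty 98 (array([ 478.1, -250.6]), array([21.6, 22. ]), 57.2) [ 0.4768 -0.2486  0.1195] 0.13595347552356163
burn 146 (array([ 537.2, -241.7]), array([34.3, 33.2]), 37.1) [ 0.5363 -0.2411  0.0928] 0.10141115305595294
block 858 (array([ 508. , -246.8]), array([120.3,  70.8]), 9.3) [ 0.5049 -0.2458  0.0606] 0.06498917559814488
rec 1090 (array([ 671.6, -100.2]), array([ 79.9, 187.5]), 71.2) [ 0.6424 -0.0919  0.0601] 0.06399948422270363
aer 147 (array([ 732.2, -110.3]), array([ 36.8, 118.2]), 40.5) [ 0.7388 -0.1255  0.0821] 0.09108810179505689
scene
fin 119 (array([555. , 267.6]), 
[... 323 characters left out ...]
19.6]), 28.5) [0.5054 0.0406 0.0661] 0.08287996846264234
dock 595 (array([490.5,  38. ]), array([80.7, 74.9]), 18.0) [0.4967 0.0392 0.0218] 0.028471218196714387
sty 167 (array([ 482.8, -248.8]), array([22., 23.]), 17.0) [ 0.4863 -0.2461  0.1073] 0.13336668716940958
burn 141 (array([ 541.6, -239.5]), array([32.4, 32.3]), 25.4) [ 0.5452 -0.2369  0.0907] 0.09994844912037038
block 688 (array([ 510.8, -245.4]), array([122.2,  71.2]), 9.1) [ 0.5164 -0.2404  0.0604] 0.06496820843265139
rec 1316 (array([666.2, -96.3]), array([ 82.6, 170.3]), 71.2) [ 0.6436 -0.0876  0.0602] 0.06397163040763687
aer 135 (array([ 734.5, -106.9]), array([ 35. , 113.5]), 38.8) [ 0.7368 -0.1179  0.0825] 0.08963692104878584
```

```bash
cat >> h.py <<'E'
from scipy.spatial.transform import Rotation as Ro
def delta(p,yaw):
    s=manip.observe(); R=Ro.from_euler("xyz",s["tcp_rot"],degrees=True)
    d=R.inv().apply(np.array(p)-s["tool_pos"])
    rv=(R.inv()*Ro.from_euler("xyz",[180,0,yaw],degrees=True)).as_rotvec(degrees=True)
    print("d",d.round(4),"rv",rv.round(2),"t",round(s["t"],2))
E
python3 -c "
from h import *
delta([.47,.038,.30],198)
f=manip.grab_frame('wrist');T=np.linalg.inv(f['camera_from_world']);s=manip.observe();R=Ro.from_euler('xyz',s['tcp_rot'],degrees=True)
print(R.inv().apply(T[:3,3]-s['tool_pos']),R.inv().as_matrix()@T[:3,:3],f['fx'])"
```

```text
d [-0.4226 -0.3159 -0.0858] rv [  0.    -0.   -39.71] t 0.8
[ 0.07966917  0.00073587 -0.159713  ] [[-1.91616186e-04 -9.52266654e-01 -3.05267397e-01]
 [ 9.99999555e-01 -4.64496848e-04  8.21275908e-04]
 [-9.23869404e-04 -3.05267104e-01  9.52266319e-01]] 299.8756252816359
```

```bash
python3 -m handwheel '[[-0.0302,-0.02256,-0.002,0,0,0,0.085],[-0.0302,-0.02256,-0.002,0,0,0,0.085],[-0.0302,-0.02256,-0.002,0,0,0,0.085],[-0.0302,-0.02256,-0.002,0,0,0,0.085],[-0.0302,-0.02256,-0.002,0,0,0,0.085],[-0.0302,-0.02256,-0.002,0,0,0,0.085],[-0.0302,-0.02256,-0.002,0,0,0,0.085],[-0.0302,-0.02256,-0.002,0,0,0,0.085],[-0.0302,-0.02256,-0.002,0,0,0,0.085],[-0.0302,-0.02256,-0.002,0,0,0,0.085],[-0.0302,-0.02256,-0.002,0,0,0,0.085],[-0.0302,-0.02256,-0.002,0,0,0,0.085],[-0.0302,-0.02256,-0.002,0,0,0,0.085],[-0.0302,-0.02256,-0.002,0,0,0,0.085],[0,0,0,0,0,-6.62,0.085],[0,0,0,0,0,-6.62,0.085],[0,0,0,0,0,-6.62,0.085],[0,0,0,0,0,-6.62,0.085],[0,0,0,0,0,-6.62,0.085],[0,0,0,0,0,-6.62,0.085]]' 25
python3 - <<'E'
from h import *
f=manip.grab_frame("wrist"); save(f,"w1.png"); W=cloud(f); np.savez("w1.npz",W=W)
for n,b in dict(clip=(.43,.55,-.02,.1,.1,.14),clipl=(.43,.55,-.02,.1,.085,.14),strip=(.43,.55,-.02,.1,.077,.084),dock=(.43,.55,-.03,.1,.015,.03)).items():
    p=box(W,*b); print(n,len(p),rect(p) if len(p)>3 else"", p.mean(0).round(4) if len(p) else "", p[:,2].max() if len(p) else "")
E
```

```text
t: 2.52
tool_pos: [0.4702, 0.0379, 0.2422]
tcp_rot: [180.0, -0.0, -161.7]
force: [0.0, 0.8, 0.2]
finger_gap: 0.085
gripper_force: 0.0
clip 550 (array([486.4,  46.1]), array([21.6, 38.3]), 19.6) [0.4857 0.045  0.1172] 0.12573400356256043
clipl 896 (array([487.3,  46.4]), array([24.1, 38.3]), 19.6) [0.4859 0.0445 0.1071] 0.12573400356256043
strip 153 (array([487.9,  35.1]), array([55.5, 13.4]), 18.1) [0.4819 0.0371 0.0802] 0.08390638339065493
dock 2476 (array([485.6,  39.2]), array([79., 75.]), 18.1) [0.4767 0.0349 0.0218] 0.02622170829541931
```

View pics/w1.png

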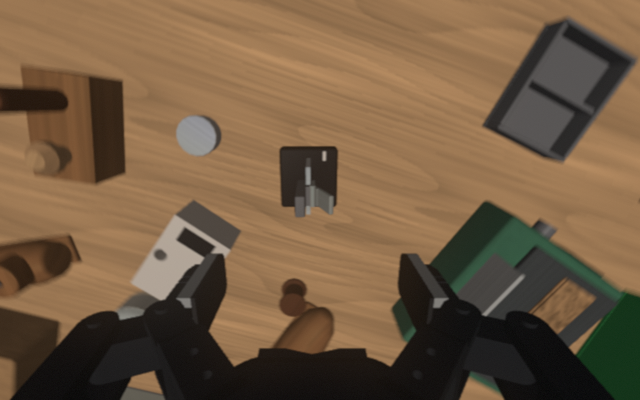

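```bash
python3 -c "
from h import *
delta([.4885,.0405,.16],198.1)"
```

```text
d [-0.0181 -0.0035  0.0822] rv [-0.    0.01  0.63] t 2.57
```

```bash
python3 -m handwheel '[[-0.006,-0.0012,0.0274,0,0,0.3,0.085],[-0.006,-0.0012,0.0274,0,0,0,0.085],[-0.006,-0.0012,0.0274,0,0,0,0.085],[0,0,0,0,0,0,0.085],[0,0,0,0,0,0,0.085]]'
cat >> h.py <<'E'
def prof(W,o,yaw,zs,r=.06):
    # extents along x',y' about o for z slabs
    a=np.radians(yaw);X=np.array([np.cos(a),np.sin(a)]);Y=np.array([-X[1],X[0]])
    q=W.reshape(-1,3);q=q[np.isfinite(q[:,0])]; d=q[:,:2]-o; x=d@X*1e3;y=d@Y*1e3
    for z0,z1 in zs:
        m=(q[:,2]>z0)&(q[:,2]<z1)&(abs(x)<r*1e3)&(abs(y)<r*1e3)
        if m.sum()>3: print((z0,z1),m.sum(),"x",np.percentile(x[m],[1,50,99]).round(1),"y",np.percentile(y[m],[1,10,50,90,99]).round(1))
E
python3 - <<'E'
from h import *
f=manip.grab_frame("wrist"); save(f,"w2.png"); W=cloud(f); np.savez("w2.npz",W=W)
print(manip.observe()["tcp_rot"])
for n,b in dict(clip=(.43,.55,-.02,.1,.1,.14),strip=(.43,.55,-.02,.1,.077,.083),dock=(.43,.55,-.03,.1,.015,.03)).items():
    p=box(W,*b); print(n,len(p),rect(p) if len(p)>3 else"", p[:,2].max() if len(p) else "")
prof(W,[.4885,.0405],18.1,[(.12,.128),(.11,.12),(.1,.11),(.085,.1),(.077,.083)],.035)
E
```

```text
t: 2.98
tool_pos: [0.4881, 0.0401, 0.1599]
tcp_rot: [179.9, -0.1, -162.4]
force: [0.6, -0.2, 1.1]
finger_gap: 0.0849
gripper_force: 0.0
[-1.79976887e+02  3.95369013e-02 -1.62349561e+02]
clip 1069 (array([486.5,  46.2]), array([22. , 38.7]), 19.1) 0.1257188180235198
strip 229 (array([487.4,  34.7]), array([54.3, 14.4]), 18.5) 0.08297378661994947
dock 3939 (array([485.5,  39.3]), array([78.7, 75. ]), 18.1) 0.02998268362068851
(0.12, 0.128) 463 x [-10.4  -0.3  10.9] y [-12.6 -11.4  -7.   -2.8  23.6]
(0.11, 0.12) 368 x [-10.6  -2.5  10. ] y [-12.4  -6.6  19.9  24.4  25.4]
(0.1, 0.11) 238 x [-10.5  -5.4   9.9] y [-12.5  -8.7  14.6  17.1  19.8]
(0.085, 0.1) 623 x [-11.3  -2.1  11.8] y [-11.7  -3.2   4.8  11.7  13.5]
(0.077, 0.083) 229 x [-30.  -14.5  24.2] y [-11.6  -3.3  -0.7   1.7   1.8]
```

View pics/w2.png

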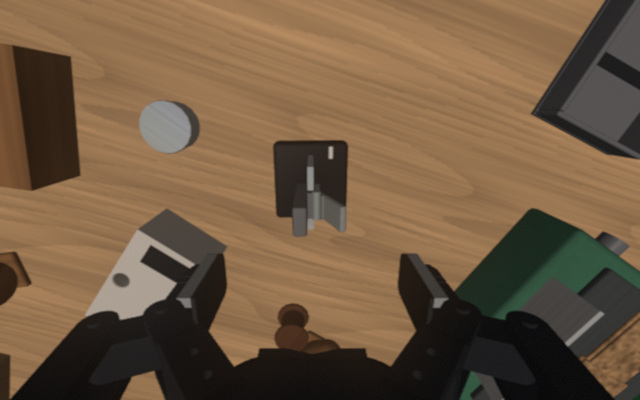

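Wrist view: the grey fixed bar is at (300,215), the lever at (330,212) on world +y; the clip yaw is about 18°. I aim 2 mm to the bar side and descend.

```bash
python3 -c "
from h import *
delta([.4891,.0386,.102],198.2)"
```

```text
d [ 0.0001 -0.0014  0.0591] rv [-0.02  0.04 -0.55] t 3.03
```

```bash
python3 -m handwheel '[[0,-0.0014,0.015,0,0,-0.5,0.085],[0,0,0.015,0,0,0,0.085],[0,0,0.015,0,0,0,0.085],[0,0,0.014,0,0,0,0.085],[0,0,0,0,0,0,0.085]]'
python3 -m handwheel '[[0,0,0,0,0,0,0.02],[0,0,0,0,0,0,0.02],[0,0,0,0,0,0,0.02],[0,0,0,0,0,0,0.02],[0,0,0,0,0,0,0.02],[0,0,0,0,0,0,0.02],[0,0,0,0,0,0,0.02],[0,0,0,0,0,0,0.02]]' 28
```

```text
t: 3.45
tool_pos: [0.4884, 0.0387, 0.1008]
tcp_rot: [180.0, -0.1, -161.8]
force: [-0.5, -0.2, -0.7]
finger_gap: 0.0852
gripper_force: 0.0
t: 4.12
tool_pos: [0.49, 0.0401, 0.1042]
tcp_rot: [179.9, 0.3, -161.8]
force: [-6.0, 9.1, 26.5]
finger_gap: 0.0201
gripper_force: 15.9
```

```bash
python3 - <<'E'
from h import *
f=manip.grab_frame("wrist"); a=f["image"][130:330,200:440,::-1]
g=manip.grab_frame("scene"); b=g["image"][130:230,320:440,::-1]
cv2.imwrite("pics/w3.png",np.hstack([cv2.resize(a,(400*6//5,400)),cv2.resize(b,(320,400*2//3)).repeat(1,0) if 0 else cv2.resize(b,(320,400))]))
print(manip.observe())
E
```

```text
{'t': 4.2167, 'joints': array([  -9.09811378,   20.53764587,  100.02344217,    0.19979884,
         59.22180256, -117.4044694 ]), 'dq': array([-0.02383174, -0.08038103,  0.03088135,  0.04757863,  0.06491129,
       -0.06744591]), 'tau': array([-4.82553855e+00, -2.78253990e+01, -1.77573520e+01, -2.10949525e+00,
       -2.21848659e+00,  2.52187543e-02]), 'tool_pos': array([0.48997362, 0.0401438 , 0.10421356]), 'tcp_rot': array([ 179.94712016,    0.27179605, -161.7956849 ]), 'force': array([-5.49890157,  9.36765101, 27.21578602]), 'ft_torque': array([2.05273184, 1.24420608, 0.02589636]), 'gripper_force': 15.860841577523388, 'finger_gap': 0.020210316903281116}
```

View pics/w3.png

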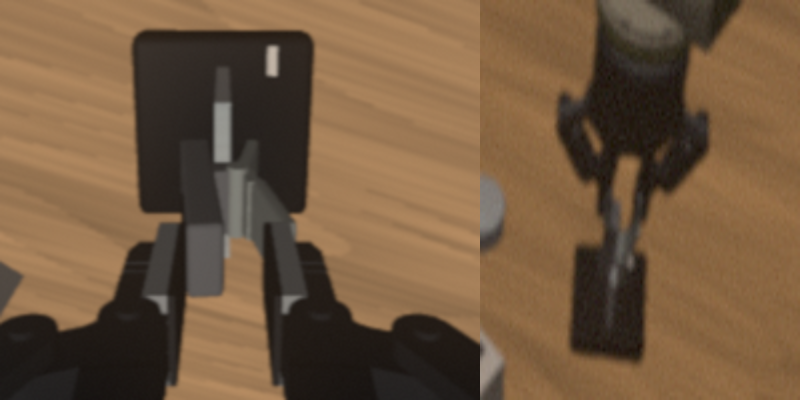

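The wrist crop shows the pads at either side of the clip ((175,300) and (270,280)), lever partly pushed in; the gap stopped at the commanded 20 mm, so I close further.

```bash
python3 -m handwheel '[[0,0,0,0,0,0,0.0],[0,0,0,0,0,0,0.0],[0,0,0,0,0,0,0.0],[0,0,0,0,0,0,0.0]]' 30
python3 - <<'E'
from h import *
f=manip.grab_frame("wrist"); a=f["image"][130:330,200:440,::-1]
cv2.imwrite("pics/w4.png",cv2.resize(a,(480*3//2,600)))
W=cloud(f);prof(W,[.4891,.0386],18.1,[(.12,.128),(.11,.12),(.1,.11),(.09,.1),(.083,.09),(.077,.083)],.035)
E
```

```text
t: 4.55
tool_pos: [0.4911, 0.0381, 0.1042]
tcp_rot: [-179.8, 0.3, -161.8]
force: [-1.4, -2.4, 20.8]
finger_gap: 0.0086
gripper_force: 29.9
(0.12, 0.128) 738 x [-10.3  -1.7  12.2] y [-9.3 -3.5  0.1  4.2 10.5]
(0.11, 0.12) 718 x [-9.8 -3.1 10.8] y [-6.1 -2.2 24.5 28.5 29.8]
(0.1, 0.11) 469 x [-10.  -6.   7.] y [-8.4 -6.  18.7 21.8 24.5]
(0.09, 0.1) 455 x [-10.1  -5.3   9.5] y [-8.7 -5.5 13.7 16.8 19.5]
(0.083, 0.09) 501 x [-11.2  -6.1   7.3] y [-10.   -5.2   6.2  10.6  13.1]
(0.077, 0.083) 331 x [-30.1 -16.9   1.5] y [-10.8  -6.8   1.1   4.2   5.4]
```

View pics/w4.png

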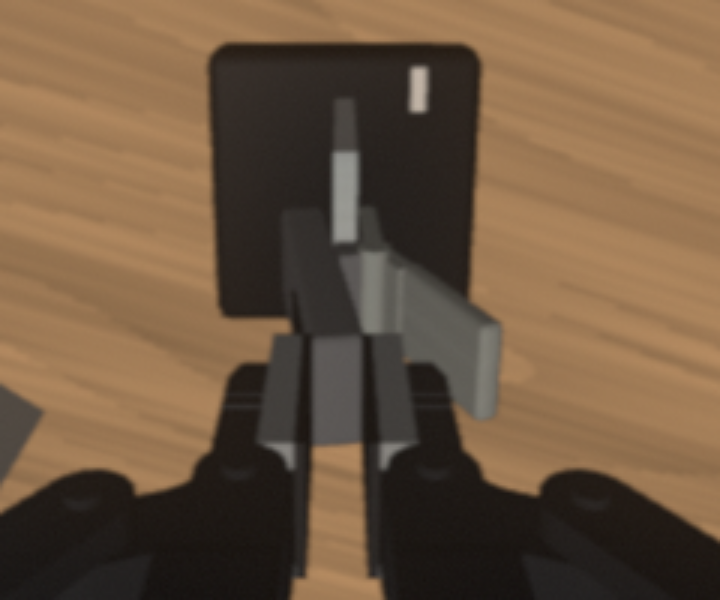

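```bash
python3 - <<'E'
from h import *
f=manip.grab_frame("wrist"); W=cloud(f)
print(manip.observe()["tool_pos"])
s=manip.observe();R=Ro.from_euler("xyz",s["tcp_rot"],degrees=True)
for n,(c,r) in dict(padL=(285,350),padLmid=(280,390),padLend=(270,430),padR=(393,350),padRend=(400,430),bartop=(337,390),barside=(320,300),lever=(487,370),strip=(345,200),Rfingback=(440,400)).items():
    w=W[130+r//3,200+c//3]; print(n,w.round(4),"tool",(R.inv().apply(w-s["tool_pos"])*1e3).round(1))
E
```

```text
[0.49114634 0.03803381 0.10417386]
padL [0.4818 0.0281 0.1312] tool [ 11.8  -6.6 -27.1]
padLmid [0.482  0.028  0.1445] tool [ 11.6  -6.8 -40.4]
padLend [0.4819 0.0274 0.1556] tool [ 11.8  -7.4 -51.4]
padR [0.4766 0.045  0.1305] tool [ 11.5  11.  -26.4]
padRend [0.4762 0.0442 0.1558] tool [ 12.   10.3 -51.7]
bartop [0.4903 0.0396 0.1244] tool [  0.2   1.7 -20.2]
barside [0.4812 0.0331 0.11  ] tool [11.  -1.6 -5.9]
lever [0.4812 0.0651 0.118 ] tool [  0.9  28.8 -13.9]
strip [0.4697 0.0347 0.0803] tool [21.6  3.6 23.7]
Rfingback [0.4782 0.0523 0.1403] tool [  7.7  17.5 -36.2]
```

```bash
python3 - <<'E'
from h import *
s=manip.observe();R=Ro.from_euler("xyz",s["tcp_rot"],degrees=True)
W=cloud(manip.grab_frame("wrist"))
W2=np.load("w2.npz")["W"]
R2=Ro.from_euler("xyz",[-179.98,.04,-162.35],degrees=True)
for nm,W_,R_,p in (("now",W,R,s["tool_pos"]),("w2",W2,R2,np.array([.4881,.0401,.1599]))):
    q=R_.inv().apply(W_.reshape(-1,3)-p).reshape(W_.shape)*1e3
    cols=(285,290,295,300,306,312,318,324,331,335) if nm=="now" else (180,190,200,210,215,220,410,418,425,435)
    for r in (range(205,300,8) if nm=="now" else range(250,330,8)):
        print(r,[ "%.0f,%.0f,%.0f"%tuple(q[r,c]) for c in cols])
E
```

```text
205 ['-5,-21,82', '-5,-17,82', '12,-10,34', '12,-6,33', '13,-2,32', '15,2,24', '15,6,25', '11,10,36', '-5,18,83', '-4,21,81']
213 ['-12,-22,83', '-12,-17,82', '9,-10,27', '12,-6,19', '12,-2,20', '12,2,18', '12,6,19', '12,9,17', '-12,18,81', '-11,21,81']
221 ['-20,-22,83', '-19,-17,82', '2,-10,29', '12,-5,5', '11,-2,6', '12,2,6', '7,6,17', '8,9,14', '10,13,11', '10,16,9']
229 ['-27,-22,82', '-26,-17,81', '-4,-10,30', '11,-5,-4', '11,-2,-5', '11,2,-5', '2,6,17', '2,9,16', '4,14,12', '5,16,9']
237 ['-45,-24,104', '-45,-19,105', '-45,-15,104', '8,-5,-9', '11,-2,-14', '11,2,-15', '10,5,-14', '-3,9,14', '-1,14,11', '-1,16,10']
245 ['-53,-24,104', '12,-9,-26', '12,-7,-26', '12,-4,-26', '9,-1,-20', '9,2,-21', '9,5,-20', '11,8,-25', '12,11,-26', '-6,16,9']
253 ['8,-12,-27', '12,-9,-34', '12,-6,-34', '11,-4,-34', '4,-1,-20', 'nan,nan,nan', '4,5,-20', '12,7,-34', '11,11,-34', '7,13,-25']
261 ['6,-11,-32', '11,-8,-41', '12,-6,-41', '12,-4,-42', '-0,-1,-21', '-0,2,-21', '0,5,-21', '12,7,-42', '12,10,-41', '12,12,-42']
269 ['8,-10,-41', '11,-8,-47', '12,-6,-49', '11,-3,-47', '-5,-1,-20', '-5,2,-21
[... 1191 characters left out ...]
['7,-51,-57', '12,-44,-63', '11,-41,-61', '4,-41,-52', '-0,-41,-46', '-4,-41,-40', '2,44,-49', '8,43,-58', '11,44,-63', '12,47,-64']
298 ['12,-46,-68', '11,-43,-67', '8,-41,-63', '1,-41,-53', '-3,-41,-48', '-8,-41,-41', '-2,44,-50', '4,44,-57', '8,44,-63', '12,45,-69']
306 ['13,-43,-74', '8,-43,-67', '4,-42,-62', '-2,-41,-54', '-7,-41,-48', '-167,-115,161', '-6,44,-50', '1,44,-59', '6,44,-65', '8,46,-68']
314 ['12,-42,-77', '6,-42,-69', '1,-42,-63', '-5,-41,-56', '-10,-41,-50', '-178,-115,160', '-8,44,-52', '-2,44,-60', '2,44,-65', '12,42,-77']
322 ['13,-40,-82', '12,-37,-81', '-1,-41,-65', '-9,-41,-56', '-190,-123,160', '-190,-116,160', '-190,128,160', '-4,44,-61', '-0,44,-66', '14,40,-83']
```

The fingertips physically sit about 33 mm farther back than the stated tool frame (pads end at tool z ≈ −22 shut), so they only pinched the bar's top. Release slightly, lift, and re-measure.

```bash
python3 -m handwheel '[[0,0,0,0,0,0,0.018],[0,0,0,0,0,0,0.018],[0,0,0,0,0,0,0.018],[0,0,-0.02,0,0,0,0.018],[0,0,-0.02,0,0,0,0.04],[0,0,0,0,0,0,0.085],[0,0,0,0,0,0,0.085],[0,0,0,0,0,0,0.085],[0,0,0,0,0,0,0.085]]' 28
python3 - <<'E'
from h import *
f=manip.grab_frame("wrist"); W=cloud(f); save(f,"w5.png")
for n,b in dict(clip=(.43,.55,-.02,.1,.1,.132),strip=(.43,.55,-.02,.1,.077,.083),dock=(.43,.55,-.03,.1,.015,.03)).items():
    p=box(W,*b); print(n,len(p),rect(p) if len(p)>3 else"", p[:,2].max() if len(p) else "")
prof(W,[.4885,.0405],18.1,[(.12,.128),(.11,.12),(.1,.11),(.085,.1),(.077,.083)],.035)
s=manip.observe();R=Ro.from_euler("xyz",s["tcp_rot"],degrees=True);print(s["tool_pos"],s["tcp_rot"],s["force"])
q=R.inv().apply(W.reshape(-1,3)-s["tool_pos"])*1e3
m=(q[:,2]<-20)&(q[:,2]>-56)&(abs(q[:,1])<60)&(abs(q[:,0])<13)
for sg in (-1,1):
    k=q[m&(q[:,1]*sg>0)]; print(sg,len(k),np.percentile(k,[1,50,99],axis=0).round(1).tolist(), np.percentile(abs(k[:,1]),[2,10]))
E
```

```text
t: 5.45
tool_pos: [0.4882, 0.0389, 0.14]
tcp_rot: [179.9, -0.1, -161.8]
force: [-0.6, -0.3, -0.3]
finger_gap: 0.0775
gripper_force: 0.0
clip 1303 (array([487.1,  46.5]), array([22.3, 38.9]), 18.3) 0.12598074213422178
strip 261 (array([486.1,  39.3]), array([53.6, 18.5]), 33.2) 0.08294859218785464
dock 4554 (array([485.3,  39.1]), array([78.4, 75.3]), 18.1) 0.029779891655275226
(0.12, 0.128) 575 x [-10.2  -0.2  11.3] y [-12.6 -11.4  -7.3  -2.9  23.9]
(0.11, 0.12) 445 x [-10.3  -3.2  10.1] y [-11.9  -7.3  19.7  24.2  25.4]
(0.1, 0.11) 283 x [-10.5  -5.4   9.9] y [-12.7  -8.8  14.4  16.8  19.9]
(0.085, 0.1) 753 x [-11.3  -2.4  12.1] y [-11.6  -4.    4.1  11.3  14.1]
(0.077, 0.083) 261 x [-30.1 -13.5  24.3] y [-11.2  -4.3  -0.4   1.8   3.5]
[0.48830947 0.0388639  0.14004719] [ 1.79940628e+02 -1.01816719e-01 -1.61783954e+02] [-0.46629466 -0.23316762  0.05348631]
-1 1588 [[-10.0, -50.4, -55.8], [7.6, -37.4, -44.9], [12.2, -36.8, -28.1]] [36.82774583 36.98389386]
1 1587 [[-9.9, 39.7, -55.8], [7.5, 40.3, -44.8], [12.2, 53.4, -28.0]] [39.7700133  39.92969729]
```

```bash
python3 -m handwheel '[[0,-0.0012,0.014,0,0,0,0.085],[0,0,0.014,0,0,0,0.085],[0,0,0.014,0,0,0,0.085],[0,0,0.014,0,0,0,0.085],[0,0,0.014,0,0,0,0.085],[0,0,0,0,0,0,0.085]]'
python3 -m handwheel '[[0,0,0,0,0,0,0.015],[0,0,0,0,0,0,0.015],[0,0,0,0,0,0,0.015],[0,0,0,0,0,0,0.015],[0,0,0,0,0,0,0.015],[0,0,0,0,0,0,0.015],[0,0,0,0,0,0,0.015],[0,0,0,0,0,0,0.015]]' 30
python3 - <<'E'
from h import *
f=manip.grab_frame("wrist"); a=f["image"][130:330,200:440,::-1]
cv2.imwrite("pics/w6.png",cv2.resize(a,(480*3//2,600)))
E
```

```text
t: 6.0
tool_pos: [0.4874, 0.0378, 0.0682]
tcp_rot: [179.8, -0.3, -161.8]
force: [-1.0, 0.3, 0.5]
finger_gap: 0.0848
gripper_force: 0.0
t: 6.67
tool_pos: [0.4903, 0.0373, 0.0724]
tcp_rot: [-179.9, 0.2, -161.8]
force: [-0.8, -0.5, 8.5]
finger_gap: 0.0235
gripper_force: 34.5
```

View pics/w6.png

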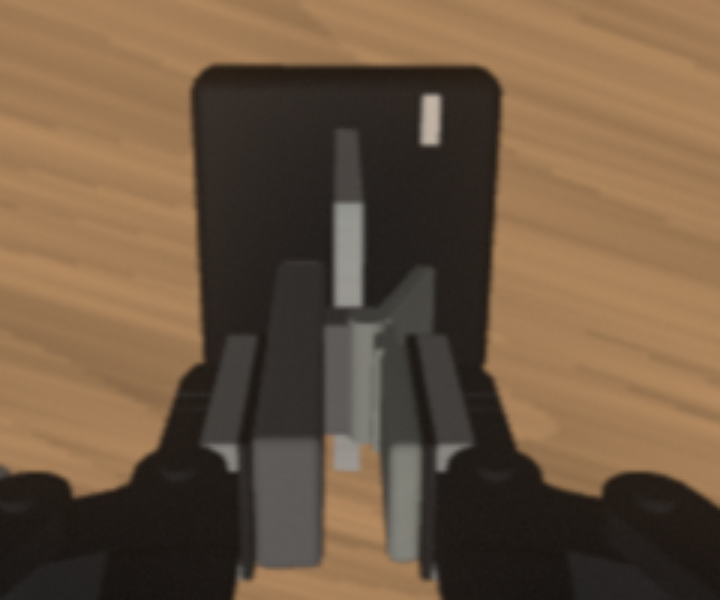

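The clip is squeezed to its stop between both pads (bar at (290,480), lever at (405,480)), jaws clear of the strip. Lift it.

```bash
python3 -m handwheel '[[0,0,-0.008,0,0,0,0.015],[0,0,-0.012,0,0,0,0.015],[0,0,-0.02,0,0,0,0.015],[0,0,-0.02,0,0,0,0.015],[0,0,-0.02,0,0,0,0.015],[0,0,-0.02,0,0,0,0.015],[0,0,-0.02,0,0,0,0.015],[0,0,0,0,0,0,0.015]]' 32
python3 - <<'E'
from h import *
f=manip.grab_frame("wrist"); W=cloud(f)
s=manip.observe();R=Ro.from_euler("xyz",s["tcp_rot"],degrees=True);print(s["tool_pos"],s["tcp_rot"],s["finger_gap"])
q=R.inv().apply(W.reshape(-1,3)-s["tool_pos"])*1e3
m=(abs(q[:,1])<30)&(abs(q[:,0])<30)&(q[:,2]<60)
k=q[m]
for a,b in ((-40,-34),(-34,-20),(-20,0),(0,20),(20,60)):
    j=k[(k[:,2]>a)&(k[:,2]<b)]
    if len(j): print(a,b,len(j),np.percentile(j,[1,10,50,90,99],axis=0).round(1).T.tolist())
# aim: fin centre mean of top & scene
delta([.554,.267,.19],164.7)
E
```

```text
t: 7.38
tool_pos: [0.4907, 0.0374, 0.1951]
tcp_rot: [-179.8, 0.3, -161.8]
force: [-0.4, 0.3, -0.2]
finger_gap: 0.0236
gripper_force: 33.3
[0.4899494 0.0374447 0.1928701] [-179.88666367    0.19840161 -161.77796267] 0.023720345588256895
-40 -34 590 [[3.1, 6.7, 9.7, 11.1, 11.5], [-23.9, -20.1, -2.4, 22.4, 26.2], [-39.9, -39.5, -37.3, -34.7, -34.1]]
-34 -20 970 [[-9.5, 4.7, 9.6, 11.1, 11.5], [-23.4, -16.9, 1.7, 19.1, 25.5], [-33.9, -32.9, -28.2, -22.7, -20.2]]
-20 0 1161 [[-12.2, -7.8, 7.6, 10.3, 11.2], [-10.5, -6.7, 2.9, 11.4, 15.9], [-19.9, -19.3, -17.5, -4.3, -0.5]]
0 20 299 [[-3.9, 0.5, 9.0, 10.3, 10.6], [-10.8, -8.7, 15.2, 20.0, 20.9], [0.2, 1.4, 6.1, 10.9, 12.3]]
d [-0.1326  0.198   0.0029] rv [-0.05  0.23 33.52] t 7.43
```

```bash
python3 - <<'E'
from h import *
f=manip.grab_frame("wrist"); a=f["image"][130:330,200:440,::-1]
cv2.imwrite("pics/w7.png",cv2.resize(a,(480*3//2,600)))
E
```

```text
(no output)
```

View pics/w7.png

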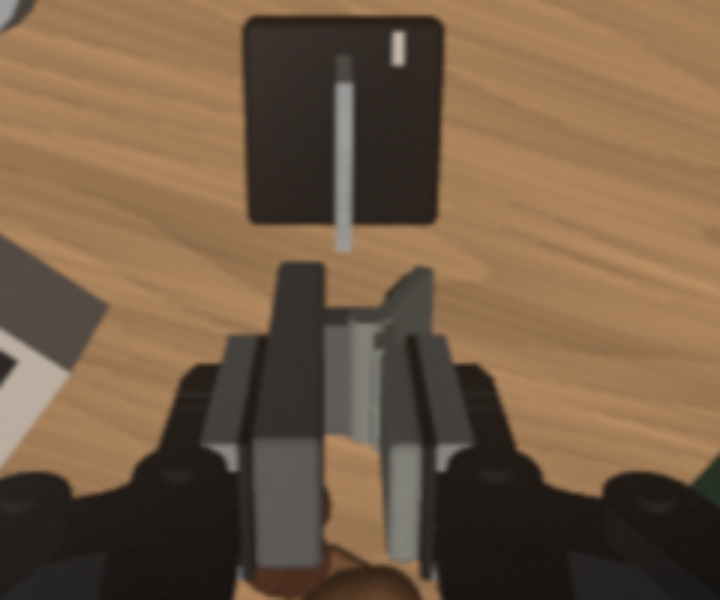

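The clip is held unchanged between the pads, off the strip. Move above the fin.

```bash
python3 -m handwheel '[[-0.019,0.0283,0,0,0,0,0.015],[-0.019,0.0283,0,0,0,0,0.015],[-0.019,0.0283,0,0,0,0,0.015],[-0.019,0.0283,0,0,0,0,0.015],[-0.019,0.0283,0,0,0,0,0.015],[-0.019,0.0283,0,0,0,0,0.015],[-0.019,0.0283,0,0,0,0,0.015],[0,0,0,0,0,6.7,0.015],[0,0,0,0,0,6.7,0.015],[0,0,0,0,0,6.7,0.015],[0,0,0,0,0,6.7,0.015],[0,0,0,0,0,6.7,0.015],[0,0,0,0,0,0,0.015],[0,0,0,0,0,0,0.015]]'
cat > fin.py <<'E'
from h import *
f=manip.grab_frame("wrist"); W=cloud(f); save(f,"w8.png")
s=manip.observe();R=Ro.from_euler("xyz",s["tcp_rot"],degrees=True);print(s["tool_pos"],s["tcp_rot"],s["finger_gap"],s["t"])
p=box(W,.45,.66,.2,.33,.112,.124); print("fin",len(p),rect(p),p[:,2].max())
q=R.inv().apply(p-s["tool_pos"])*1e3
for a in range(-70,71,20):
    j=q[abs(q[:,0]-a)<10]
    if len(j)>3: print("x",a,"y",np.percentile(j[:,1],[2,25,50,75,98]).round(1),len(j))
q=R.inv().apply(W.reshape(-1,3)-s["tool_pos"])*1e3
for z in (-30,-20,-10,0,8,14,20):
    j=q[(abs(q[:,2]-z)<4)&(abs(q[:,1])<30)&(abs(q[:,0])<16)]
    for nm,k in (("bar",j[(j[:,1]<5)&(j[:,1]>-14)]),("lev",j[j[:,1]>=5])):
        if len(k)>3: print(z,nm,len(k),"y",np.percentile(k[:,1],[1,5,50,95,99]).round(1),"x",np.percentile(k[:,0],[2,98]).round(1))
E
python3 fin.py
```

```text
t: 8.65
tool_pos: [0.5532, 0.2672, 0.1898]
tcp_rot: [-179.9, -0.1, 164.9]
force: [-0.3, -0.2, -0.3]
finger_gap: 0.0231
gripper_force: 33.3
[0.55333116 0.26723953 0.19012081] [-1.79955775e+02 -7.50049485e-02  1.64927411e+02] 0.023508527665212234 8.7
fin 707 (array([534.6, 274.3]), array([ 4.9, 84.9]), 74.8) 0.12245609728498333
x -30 y [-0.6  0.3  1.1  2.7  3.6] 19
x -10 y [-0.6  0.3  1.5  2.7  3.6] 136
x 10 y [-0.5  0.3  1.9  3.5  4.3] 168
x 30 y [-0.5  0.3  1.9  3.4  4.2] 175
x 50 y [-0.4  0.4  1.9  3.4  4.2] 187
x 70 y [-0.4  0.6  1.9  3.3  4.2] 22
-30 bar 214 y [-13.9 -13.3  -7.6  -1.8  -1.4] x [10.1 12.8]
-30 lev 311 y [ 8.   8.  15.8 25.1 25.9] x [-5.2 12.9]
-20 bar 265 y [-13.6 -12.   -3.    4.7   4.8] x [-9.2 12.5]
-20 lev 351 y [ 5.2  5.3  7.2 17.2 21.9] x [-10.   12.7]
-10 bar 169 y [-11.2 -10.5  -3.4   3.7   4.7] x [10.4 12.6]
-10 lev 60 y [ 5.3  5.8  9.8 12.2 12.3] x [ 5.7 12.9]
0 bar 98 y [-11.2 -10.7  -6.3  -1.9  -1.8] x [10.8 12.1]
0 lev 110 y [ 9.6 10.6 14.2 16.4 16.6] x [ 1.9 11.1]
8 bar 78 y [-11.4 -10.9  -6.7  -2.4  -2. ] x [10.7 12.2]
8 lev 116 y [11.9 13.4 17.8 19.7 20.1] x [-0.8 11. ]
14 bar 50 y [-11.2 -10.8  -6.6  -2.   -2. ] x [11.2 12. ]
14 lev 67 y [13.7 14.6 19.6 20.6 20.7] x [-3. 11.]
```

```bash
python3 -m handwheel '[[0,-0.0012,0.012,0,0,0,0.015],[0,0,0.012,0,0,0,0.015],[0,0,0.012,0,0,0,0.015],[0,0,0,0,0,0,0.015],[0,0,0,0,0,0,0.015]]'; python3 fin.py
```

```text
t: 9.12
tool_pos: [0.5531, 0.2661, 0.1546]
tcp_rot: [-180.0, -0.1, 164.8]
force: [0.1, -0.1, -0.0]
finger_gap: 0.0239
gripper_force: 33.3
[0.553467   0.26620905 0.15540688] [1.79990960e+02 1.53895951e-02 1.64797818e+02] 0.023835975556076992 9.1667
fin 814 (array([551.6, 269.8]), array([  4.2, 120.1]), 74.8) 0.12228958826842645
x -50 y [0.9 1.6 2.4 3.9 4.7] 104
x -10 y [0.9 1.6 3.  4.4 5.1] 61
x 10 y [0.9 1.6 2.9 4.3 5. ] 190
x 30 y [0.9 1.5 2.9 4.2 4.9] 203
x 50 y [0.9 1.5 2.8 4.1 4.8] 214
x 70 y [0.9 1.5 2.8 4.  4.7] 42
-30 bar 213 y [-13.7 -13.3  -7.8  -2.   -1.5] x [10.3 13.1]
-30 lev 323 y [ 7.8  7.8 15.4 25.  25.9] x [-4.2 13.2]
-20 bar 196 y [-13.6 -12.7  -5.9   4.6   4.7] x [-7.8 12.8]
-20 lev 301 y [ 5.   5.1  7.5 18.1 23. ] x [-9.5 13. ]
-10 bar 203 y [-11.2 -10.4  -2.4   3.5   4.6] x [-9.  12.8]
-10 lev 60 y [ 5.1  5.2  9.4 12.  12. ] x [ 7.3 13.2]
0 bar 95 y [-11.4 -10.9  -6.2  -2.   -2. ] x [11.  12.3]
0 lev 102 y [ 9.4 10.4 13.6 16.1 16.3] x [ 2.2 11.4]
8 bar 80 y [-11.5 -11.   -7.   -2.2  -2.1] x [11.1 12.5]
8 lev 120 y [11.6 12.9 17.2 19.3 19.5] x [-0.4 11.3]
14 bar 53 y [-11.4 -10.9  -7.   -2.6  -2.2] x [11.3 12.4]
14 lev 70 y [13.6 14.7 19.3 20.4 20.5] x [-2.4 11.3]
```

```bash
python3 -m handwheel '[[0,0,0.01,0,0,0,0.015],[0,0,0.01,0,0,0,0.015],[0,0,0.01,0,0,0,0.015],[0,0,0,0,0,0,0.015]]'; python3 -m handwheel '[[0,0,0.004,0,0,0,0.015],[0,0,0.004,0,0,0,0.015],[0,0,0.003,0,0,0,0.015],[0,0,0,0,0,0,0.015],[0,0,0,0,0,0,0.015]]'; python3 fin.py | grep -v lev
```

```text
t: 9.5
tool_pos: [0.5522, 0.2658, 0.1222]
tcp_rot: [-179.9, -0.2, 164.7]
force: [1.1, -0.6, -1.4]
finger_gap: 0.0235
gripper_force: 33.3
t: 9.92
tool_pos: [0.5533, 0.2662, 0.114]
tcp_rot: [180.0, 0.0, 164.7]
force: [-0.1, -1.0, -0.6]
finger_gap: 0.0235
gripper_force: 33.3
[0.5534397  0.2662119  0.11418223] [1.79991656e+02 1.99393512e-02 1.64718803e+02] 0.02379599756049883 9.9667
fin 1696 (array([551.9, 270.4]), array([ 26.3, 119.6]), 84.3) 0.12398616413417521
x -50 y [0.4 1.2 2.3 3.5 4.8] 182
x -30 y [0.4 1.6 2.8 4.1 5.3] 255
x -10 y [0.4 1.  2.2 3.4 5.1] 36
x 10 y [-10.6  -4.    2.4  11.1  15.6] 456
x 30 y [0.5 1.6 2.7 3.8 4.8] 320
x 50 y [0.5 1.6 2.6 4.1 5.2] 376
x 70 y [0.5 1.6 2.6 4.1 5.1] 71
-30 bar 213 y [-13.7 -13.2  -7.3  -1.9  -1.4] x [ 9.9 12.8]
-20 bar 282 y [-13.4 -11.6  -2.3   4.8   4.8] x [-9.6 12.5]
-10 bar 212 y [-11.2 -10.6  -2.8   4.4   4.8] x [10.5 15. ]
0 bar 92 y [-11.1 -10.6  -6.5  -1.9  -1.8] x [11.  12.2]
8 bar 83 y [-11.5 -10.9  -6.6  -2.   -1.9] x [10.8 12.2]
14 bar 47 y [-11.2 -10.8  -6.4  -2.6  -2. ] x [11.2 12.1]
```

```bash
python3 -m handwheel '[[0,0,0.001,0,0,0,0.015],[0,0,0.001,0,0,0,0.015],[0,0,0,0,0,0,0.015]]'; python3 -m handwheel '[[0,0,0.001,0,0,0,0.015],[0,0,0,0,0,0,0.015]]'
```

```text
t: 10.22
tool_pos: [0.5535, 0.2662, 0.1125]
tcp_rot: [180.0, 0.0, 164.7]
force: [-1.3, -0.5, 3.1]
finger_gap: 0.0235
gripper_force: 33.7
t: 10.38
tool_pos: [0.5536, 0.2662, 0.1124]
tcp_rot: [180.0, 0.1, 164.7]
force: [-3.6, -2.4, 8.9]
finger_gap: 0.0236
gripper_force: 35.0
```

Contact felt at the stop. Release and back up.

```bash
python3 -m handwheel '[[0,0,0,0,0,0,0.05],[0,0,0,0,0,0,0.07],[0,0,0,0,0,0,0.085],[0,0,0,0,0,0,0.085],[0,0,0,0,0,0,0.085],[0,0,0,0,0,0,0.085],[0,0,0,0,0,0,0.085],[0,0,0,0,0,0,0.085],[0,0,-0.01,0,0,0,0.085],[0,0,-0.02,0,0,0,0.085],[0,0,-0.03,0,0,0,0.085],[0,0,-0.03,0,0,0,0.085],[0,0,-0.03,0,0,0,0.085],[0,0,0,0,0,0,0.085],[0,0,0,0,0,0,0.085]]'; python3 - <<'E'
from h import *
f=manip.grab_frame("wrist"); W=cloud(f); save(f,"w9.png")
s=manip.observe();print(s["tool_pos"])
a=f["image"][100:300,200:440,::-1]; cv2.imwrite("pics/w9c.png",cv2.resize(a,(480,400)))
prof(W,[.5535,.2665],-15.3,[(.158,.168),(.148,.158),(.14,.148),(.13,.14),(.116,.124)],.05)
delta([.482,-.2495,.25],180)
E
```

```text
t: 11.63
tool_pos: [0.5538, 0.2663, 0.2332]
tcp_rot: [179.9, 0.2, 164.7]
force: [0.5, 0.2, -0.3]
finger_gap: 0.0851
gripper_force: 0.0
[0.55323357 0.26613897 0.23128536]
(0.158, 0.168) 508 x [-11.3  -1.5   9.8] y [-10.1  -8.5  -2.8  26.1  27.8]
(0.148, 0.158) 182 x [-11.5  -5.3   8.5] y [-9.6 -5.2 20.  22.5 24.4]
(0.14, 0.148) 139 x [-11.6  -5.2   8.8] y [-9.5 -5.5 16.2 18.4 20.6]
(0.13, 0.14) 332 x [-12.4  -3.1  10.8] y [-9.2 -0.4  8.7 13.9 16.3]
(0.116, 0.124) 404 x [-49.2 -12.3  48.7] y [-7.9  0.4  2.3  4.2  4.4]
d [-0.0672 -0.5162 -0.0188] rv [ 1.000e-02  2.000e-02 -1.529e+01] t 11.68
```

View pics/w9c.png

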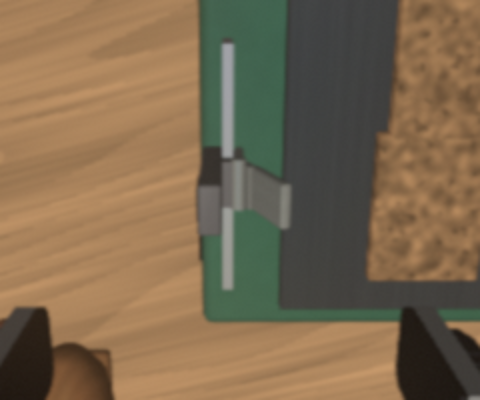

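The clip sits astride the fin, upright, bar at (210,205), lever at (270,195), let go. On to the stylus.

```bash
python3 -m handwheel '[[-0.0048,-0.0369,0,0,0,0,0.085],[-0.0048,-0.0369,0,0,0,0,0.085],[-0.0048,-0.0369,0,0,0,0,0.085],[-0.0048,-0.0369,0,0,0,0,0.085],[-0.0048,-0.0369,0,0,0,0,0.085],[-0.0048,-0.0369,0,0,0,0,0.085],[-0.0048,-0.0369,0,0,0,0,0.085],[-0.0048,-0.0369,0,0,0,0,0.085],[-0.0048,-0.0369,0,0,0,0,0.085],[-0.0048,-0.0369,0,0,0,0,0.085],[-0.0048,-0.0369,0,0,0,0,0.085],[-0.0048,-0.0369,0,0,0,0,0.085],[-0.0048,-0.0369,0,0,0,0,0.085],[-0.0048,-0.0369,0,0,0,0,0.085],[0,0,0,0,0,-6.15,0.085],[0,0,0,0,0,-6.15,0.085],[0,0,0,0,0,-6.15,0.085],[0,0,0,0,0,-6.15,0.085],[0,0,0,0,0,0,0.085],[0,0,0,0,0,0,0.085]]'; cat > sty.py <<'E'
from h import *
f=manip.grab_frame("wrist"); W=cloud(f); save(f,"w10.png")
s=manip.observe();R=Ro.from_euler("xyz",s["tcp_rot"],degrees=True);print(s["tool_pos"],s["tcp_rot"],s["t"])
for n,b in dict(top=(.44,.52,-.3,-.2,.124,.14),handle=(.44,.52,-.3,-.2,.07,.14),block=(.4,.6,-.32,-.18,.055,.064),burn=(.51,.6,-.3,-.18,.07,.12)).items():
    p=box(W,*b)
    if len(p)>5:
        print(n,len(p),rect(p),p[:,2].max()); q=R.inv().apply(p-s["tool_pos"])*1e3; print("  tool",np.percentile(q,[1,50,99],axis=0).round(1).tolist())
for c in ("top","scene"):
    W=cloud(manip.grab_frame(c)); p=box(W,.6,.76,-.14,-.06,.07,.085)
    print(c,"clipz",rect(box(W,.5,.6,.22,.32,.13,.175)))
    if len(p): print("aer",len(p),rect(p))
E
python3 sty.py
```

```text
t: 13.35
tool_pos: [0.4817, -0.2496, 0.2301]
tcp_rot: [179.9, -0.1, -170.9]
force: [1.2, -0.5, 0.6]
finger_gap: 0.0848
gripper_force: 0.0
[ 0.48173503 -0.24965446  0.23029813] [ 1.79937795e+02 -5.48245876e-02 -1.70874604e+02] 13.4
top 495 (array([ 476.9, -248.7]), array([22.7, 22.9]), 22.8) 0.131894613997174
  tool [[-6.1, -9.2, 98.9], [5.7, 1.8, 100.8], [15.5, 12.7, 105.8]]
handle 795 (array([ 493. , -247.2]), array([56.3, 23.9]), 5.3) 0.131894613997174
  tool [[-39.6, -9.6, 99.0], [9.1, 1.8, 103.2], [16.2, 12.7, 158.3]]
block 4469 (array([ 507.1, -244.1]), array([120.9,  70.1]), 8.9) 0.06393387335398437
  tool [[-84.4, -33.1, 168.5], [-15.6, 1.9, 170.2], [34.1, 35.8, 173.1]]
burn 846 (array([ 536.1, -239.6]), array([35.3, 34.7]), 8.1) 0.09824120377168793
  tool [[-71.4, -15.7, 133.0], [-51.1, 0.7, 137.8], [-38.0, 18.2, 152.5]]
top clipz (array([556.2, 271.8]), array([40.6, 21.8]), 77.2)
aer 59 (array([ 725.2, -101.9]), array([28.5, 97.3]), 46.5)
scene clipz (array([559.2, 272.9]), array([38.8, 22.1]), 75.2)
aer 58 (array([727.5, -97.8]), array([24.8, 94. ]), 47.5)
```

```bash
python3 -m handwheel '[[0.0037,0.0003,0.015,0,0,0,0.085],[0,0,0.027,0,0,0,0.085],[0,0,0.027,0,0,0,0.085],[0,0,0.027,0,0,0,0.085],[0,0,0.027,0,0,0,0.085],[0,0,0.027,0,0,0,0.085],[0,0,0.015,0,0,0,0.085],[0,0,0.012,0,0,0,0.085],[0,0,0,0,0,0,0.085],[0,0,0,0,0,0,0.085]]'; python3 -m handwheel '[[0,0,0,0,0,0,0.01],[0,0,0,0,0,0,0.01],[0,0,0,0,0,0,0.01],[0,0,0,0,0,0,0.01],[0,0,0,0,0,0,0.01],[0,0,0,0,0,0,0.01],[0,0,0,0,0,0,0.01],[0,0,0,0,0,0,0.01]]' 50
```

```text
t: 14.33
tool_pos: [0.4782, -0.25, 0.0539]
tcp_rot: [180.0, -0.0, -170.7]
force: [0.3, -0.8, 1.0]
finger_gap: 0.085
gripper_force: 0.0
t: 15.0
tool_pos: [0.4784, -0.2503, 0.0545]
tcp_rot: [-180.0, 0.0, -170.7]
force: [-0.9, 0.8, 6.3]
finger_gap: 0.0225
gripper_force: 49.0
```

```bash
python3 -m handwheel '[[0,0,-0.01,0,0,0,0.01],[0,0,-0.02,0,0,0,0.01],[0,0,-0.03,0,0,0,0.01],[0,0,-0.03,0,0,0,0.01],[0,0,-0.03,0,0,0,0.01],[0,0,0,0,0,0,0.01]]'; python3 - <<'E'
from h import *
for c in ("top","scene"):
    W=np.load(c+".npz")["W"]; 
    p=box(W,.57,.73,-.15,-.01,.057,.063)
    a=np.radians(-18.8);X=np.array([np.cos(a),np.sin(a)]);Y=np.array([-X[1],X[0]])
    q=p[:,:2]
    # keep biggest cluster near centre
    ctr=np.median(q,0); m=np.linalg.norm(q-ctr,axis=1)<.08; r=cv2.minAreaRect((q[m]*1e3).astype(np.float32)); print(c,r)
    x=q[m]@X*1e3;y=q[m]@Y*1e3; lo=[np.percentile(x,.5),np.percentile(y,.5)];hi=[np.percentile(x,99.5),np.percentile(y,99.5)];print(lo,hi)
    hz=W[(abs(W[...,2]-.038)<.006)]; k=np.linalg.norm(hz[:,:2]-ctr,axis=1)<.05; print("deep",hz[k].round(3).tolist()[:20])
    ae=box(W,.6,.76,-.15,-.03,.066,.08); k=np.linalg.norm(ae[:,:2]-ctr,axis=1)<.085; print("aer",ae[k].mean(0),k.sum())
delta([.65,-.06,.2],189.3)
E
```

```text
t: 15.5
tool_pos: [0.4801, -0.2516, 0.1802]
tcp_rot: [-179.6, 0.4, -170.7]
force: [1.0, 0.3, -0.3]
finger_gap: 0.0226
gripper_force: 49.0
top ((640.340087890625, -89.58840942382812), (79.91789245605469, 121.46045684814453), 71.17950439453125)
[np.float64(575.3289811802522), np.float64(81.93886009006924)] [np.float64(694.5615613807613), np.float64(161.13320816094446)]
deep [[0.655, -0.057, 0.042], [0.656, -0.06, 0.037], [0.656, -0.063, 0.039], [0.655, -0.066, 0.042], [0.656, -0.069, 0.04], [0.652, -0.057, 0.044], [0.653, -0.06, 0.037], [0.654, -0.063, 0.033], [0.654, -0.066, 0.036], [0.654, -0.069, 0.036], [0.652, -0.057, 0.032], [0.65, -0.06, 0.04], [0.65, -0.063, 0.037], [0.65, -0.066, 0.04], [0.65, -0.069, 0.038], [0.651, -0.136, 0.039], [0.648, -0.06, 0.037], [0.647, -0.063, 0.038], [0.648, -0.066, 0.037], [0.639, -0.113, 0.04]]
aer [ 0.67449135 -0.08360081  0.07186043] 49
scene ((642.6837768554688, -88.47308349609375), (82.28324127197266, 120.28050231933594), 70.81896209716797)
[np.float64(577.2301752509019), np.float64(83.98880584913911)] [np.float64(696.8269193579412), np.float64(164.118245342859)]
deep [[0.631, -0.123, 0.043], [0.628, -0.121, 0.04], [0.627, -0.119, 0.039], [0.625, -0.117, 0.039], [0.625, -0.115, 0.039], [0.632, -0.122, 0.041], [0.63, -0.121, 0.038], [0.629, -0.118, 0.039], [0.627, -0.116, 0.037], [0.629, -0.041, 0.044], [0.629, -0.041, 0.038], [0.645, -0.067, 0.04], [0.645, -0.064, 0.043], [0.633, -0.042, 0.039], [0.629, -0.041, 0.034], [0.648, -0.069, 0.039], [0.646, -0.067, 0.037], [0.645, -0.064, 0.038], [0.643, -0.062, 0.036], [0.642, -0.061, 0.034]]
aer [ 0.69669494 -0.07457703  0.07540511] 43
d [-0.1988  0.1614 -0.0197] rv [-0.44  0.37  0.02] t 15.5
```

```bash
python3 -m handwheel '[[-0.0248,0.0199,-0.0025,0,0,0,0.01],[-0.0248,0.0199,-0.0025,0,0,0,0.01],[-0.0248,0.0199,-0.0025,0,0,0,0.01],[-0.0248,0.0199,-0.0025,0,0,0,0.01],[-0.0248,0.0199,-0.0025,0,0,0,0.01],[-0.0248,0.0199,-0.0025,0,0,0,0.01],[-0.0248,0.0199,-0.0025,0,0,0,0.01],[-0.0248,0.0199,-0.0025,0,0,0,0.01],[0,0,0,0,0,0,0.01],[0,0,0,0,0,0,0.01]]'; cat > hole.py <<'E'
from h import *
f=manip.grab_frame("wrist"); W=cloud(f); save(f,"w11.png")
s=manip.observe();R=Ro.from_euler("xyz",s["tcp_rot"],degrees=True);print(s["tool_pos"],s["tcp_rot"],s["t"])
q=R.inv().apply(W.reshape(-1,3)-s["tool_pos"]).reshape(W.shape)*1e3
tz=s["tool_pos"][2]*1e3
for z in range(-20,60,8):   # held stylus
    m=(abs(q[...,2]-z)<4)&(abs(q[...,0])<16)&(abs(q[...,1])<16)
    if m.sum()>3: print("pin z",z,m.sum(),"x",np.percentile(q[m][:,0],[2,98]).round(1),"y",np.percentile(q[m][:,1],[2,98]).round(1))
# dark round holes: image pixels, intersect with plane z=.060
g=cv2.cvtColor(f["image"],cv2.COLOR_RGB2GRAY)
T=np.linalg.inv(f["camera_from_world"])
n,lab,st,ce=cv2.connectedComponentsWithStats((g<90).astype(np.uint8))
for i in range(1,n):
    if 15<st[i,4]<3000:
        u,v=ce[i]; d=T[:3,:3]@np.array([(u-f["cx"])/f["fx"],(v-f["cy"])/f["fy"],1]); w=T[:3,3]+d*(.06-T[2,3])/d[2]
        if np.hypot(w[0]-.642,w[1]+.089)<.09: print("blob",st[i].tolist(),ce[i].round(1),w.round(4),(R.inv().apply(w-s["tool_pos"])*1e3).round(1))
a=f["image"][60:360,180:480,::-1]; cv2.imwrite("pics/w11c.png",cv2.resize(a,(600,600)))
E
python3 hole.py
```

```text
t: 16.33
tool_pos: [0.6486, -0.0597, 0.1934]
tcp_rot: [180.0, -0.0, -170.6]
force: [-0.6, -0.9, -1.3]
finger_gap: 0.0227
gripper_force: 49.1
[ 0.64805905 -0.06072366  0.19349001] [ 1.79990745e+02 -6.08323124e-02 -1.70638191e+02] 16.3833
pin z -20 375 x [ 3.8 12.4] y [-14.6  14.6]
pin z -12 238 x [ 2.6 12.4] y [-8.8 13.1]
pin z -4 74 x [ 2.2 12.4] y [-9.  12.6]
pin z 20 41 x [0.5 3.7] y [-0.2  5.2]
pin z 28 35 x [0.3 3.6] y [-0.1  5.2]
pin z 36 32 x [1.8 3.4] y [-0.3  4.7]
pin z 44 28 x [1.6 3.5] y [-0.3  4.8]
pin z 52 9 x [1.2 3.1] y [-0.4  4.7]
blob [281, 113, 50, 41, 999] [305.4 133.3] [ 0.5993 -0.0725  0.06  ] [ 49.9  -3.7 133.5]
blob [254, 151, 14, 14, 145] [260.9 158.1] [ 0.6301 -0.112   0.06  ] [ 26.  -47.7 133.5]
blob [304, 177, 12, 14, 125] [309.2 183.4] [ 0.6477 -0.0609  0.06  ] [  0.3  -0.2 133.5]
blob [282, 214, 16, 19, 241] [289.5 223.2] [ 0.6939 -0.0744  0.06  ] [-43.1 -21.  133.4]
```

View pics/w11c.png

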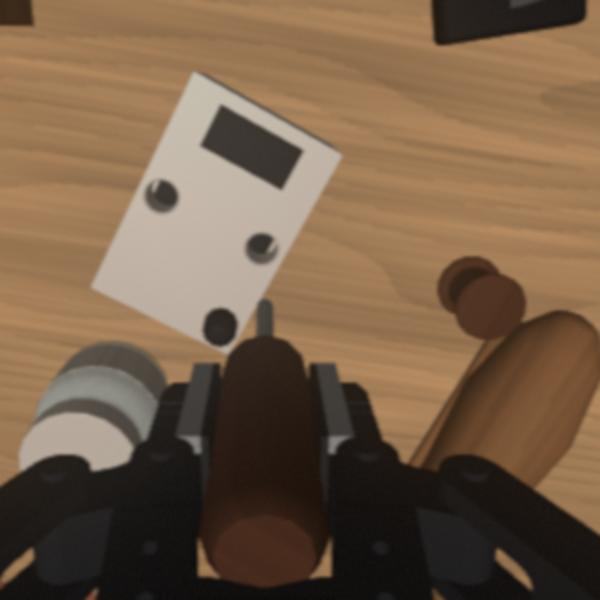

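The last view shows the pairing hole at crop (262,247) beside the aerial (220,327), other hole at (162,195), and the pin tip at (265,303), nearly lined up. Lower and re-measure.

```bash
python3 -m handwheel '[[-0.0002,-0.001,0.018,0,0,0,0.01],[0,0,0.019,0,0,0,0.01],[0,0,0.019,0,0,0,0.01],[0,0,0.018,0,0,0,0.01],[0,0,0,0,0,0,0.01],[0,0,0,0,0,0,0.01]]'; cat >> hole.py <<'E'
m=cv2.inRange(g,0,105)
c0=cv2.HoughCircles(cv2.medianBlur(cv2.resize(g,None,fx=4,fy=4,interpolation=cv2.INTER_CUBIC),5),cv2.HOUGH_GRADIENT,1.5,60,param1=100,param2=25,minRadius=24,maxRadius=60)
for (u,v,r) in (c0[0] if c0 is not None else []):
    u/=4;v/=4
    d=T[:3,:3]@np.array([(u-f["cx"])/f["fx"],(v-f["cy"])/f["fy"],1]); w=T[:3,3]+d*(.06-T[2,3])/d[2]
    if np.hypot(w[0]-.642,w[1]+.089)<.07: print("circ",u,v,r/4,(R.inv().apply(w-s["tool_pos"])*1e3).round(1))
p=W[(abs(W[...,2]-.06)<.003)&(np.hypot(W[...,0]-.642,W[...,1]+.089)<.08)]; print("rec",rect(p))
# pixels inside the mouth region that lie below the top
m=(W[...,2]<.055)&(np.hypot(W[...,0]-.648,W[...,1]+.0615)<.02)
v,u=np.nonzero(m); d=np.stack([(u-f["cx"])/f["fx"],(v-f["cy"])/f["fy"],np.ones(len(u))],1)@T[:3,:3].T; w=T[:3,3]+d*((.06-T[2,3])/d[:,2])[:,None]
k=np.hypot(w[:,0]-.648,w[:,1]+.0615)<.014; qq=R.inv().apply(w[k]-s["tool_pos"])*1e3
print("mouth tool",k.sum(),np.percentile(qq,[1,50,99],axis=0).round(1).tolist())
E
python3 hole.py
```

```text
t: 16.88
tool_pos: [0.6479, -0.0627, 0.1199]
tcp_rot: [180.0, -0.1, -170.8]
force: [0.1, 0.8, -0.0]
finger_gap: 0.0231
gripper_force: 49.1
[ 0.64866623 -0.06269752  0.12109338] [-1.79973316e+02  4.71537111e-02 -1.70738113e+02] 16.9333
pin z -20 395 x [ 5.2 13.8] y [-15.2  15.1]
pin z -12 252 x [ 3.4 13.8] y [-9.9 12.2]
pin z -4 101 x [ 4.  13.7] y [-9.6 11.8]
pin z 20 36 x [3. 5.] y [-0.9  3.8]
pin z 28 37 x [2.  5.1] y [-1.   4.4]
pin z 36 34 x [3.3 5. ] y [-1.1  3.8]
pin z 44 30 x [3.2 5.1] y [-1.2  3.9]
pin z 52 10 x [3.1 4.9] y [-1.1  3.8]
blob [275, 97, 84, 47, 130] [317.3 120. ] [ 0.5808 -0.0681  0.06  ] [67.9  5.6 61. ]
blob [275, 118, 66, 54, 1778] [307.1 145.1] [ 0.5995 -0.0726  0.06  ] [50.2 -1.8 61.1]
blob [239, 168, 20, 19, 273] [248.8 177.1] [ 0.6301 -0.1121  0.06  ] [ 26.3 -45.7  61.1]
circ 249.1875 177.5625 10.125 [ 26.  -45.5  61.1]
circ 314.0625 211.3125 10.5 [-1.1  3.4 61.1]
rec (array([639.4, -86.1]), array([ 80.3, 120.3]), 71.1)
mouth tool 203 [[-5.0, -4.5, 61.1], [2.4, 4.1, 61.1], [7.4, 10.3, 61.1]]
```

```bash
python3 -m handwheel '[[-0.002,0.0015,0,0,0,0,0.01],[0,0,0,0,0,0,0.01],[0,0,0,0,0,0,0.01]]'; python3 hole.py | grep -E "pin z (36|44)|circ|rec|mouth"; python3 -m handwheel '[[0,0,0.007,0,0,0,0.01],[0,0,0.006,0,0,0,0.01],[0,0,0.006,0,0,0,0.01],[0,0,0,0,0,0,0.01]]'
```

```text
t: 17.18
tool_pos: [0.6507, -0.0602, 0.121]
tcp_rot: [-180.0, 0.1, -170.7]
force: [0.1, -0.3, -1.5]
finger_gap: 0.023
gripper_force: 49.1
pin z 36 35 x [2.3 4.1] y [-1.2  3.7]
pin z 44 28 x [2.1 4. ] y [-1.3  3.8]
circ 246.1875 172.3125 10.2375 [ 28.7 -47.9  60.7]
circ 310.3125 205.3125 9.0375 [ 2.5  0.3 60.7]
circ 270.1875 263.0625 11.85 [-48.3 -33.1  60.8]
circ 299.4375 223.3125 8.2125 [-12.7  -8.4  60.7]
rec (array([639.5, -86.3]), array([ 80.2, 120.6]), 71.0)
mouth tool 241 [[-2.3, -6.2, 60.7], [3.5, 0.8, 60.7], [10.1, 7.8, 60.7]]
t: 17.57
tool_pos: [0.6495, -0.0599, 0.099]
tcp_rot: [179.9, -0.2, -170.7]
force: [-1.6, -0.1, -0.9]
finger_gap: 0.0225
gripper_force: 49.1
```

```bash
python3 -m handwheel '[[0.001,0,0.006,0,0,0,0.01],[0,0,0.005,0,0,0,0.01],[0,0,0,0,0,0,0.01]]' 70;  python3 -m handwheel '[[0,0,0.004,0,0,0,0.01],[0,0,0,0,0,0,0.01],[0,0,0,0,0,0,0.01]]'; python3 -m handwheel '[[0,0,0.002,0,0,0,0.01],[0,0,0.002,0,0,0,0.01],[0,0,0,0,0,0,0.01],[0,0,0,0,0,0,0.01]]'
```

```text
t: 17.82
tool_pos: [0.6488, -0.0602, 0.0886]
tcp_rot: [180.0, -0.1, -170.7]
force: [-0.3, -0.7, -0.4]
finger_gap: 0.0224
gripper_force: 68.5
t: 18.07
tool_pos: [0.6495, -0.0603, 0.086]
tcp_rot: [-180.0, 0.0, -170.7]
force: [-0.3, 0.4, -0.9]
finger_gap: 0.0223
gripper_force: 68.5
t: 18.4
tool_pos: [0.6496, -0.0603, 0.0824]
tcp_rot: [-180.0, 0.0, -170.7]
force: [0.3, 0.9, 2.8]
finger_gap: 0.0223
gripper_force: 68.8
```

```bash
python3 -m handwheel '[[0,0,0.002,0,0,0,0.01],[0,0,0,0,0,0,0.01],[0,0,0,0,0,0,0.01]]';  python3 -m handwheel '[[0,0,0.002,0,0,0,0.01],[0,0,0,0,0,0,0.01],[0,0,0,0,0,0,0.01]]'; python3 -m handwheel '[[0,0,0.0015,0,0,0,0.01],[0,0,0,0,0,0,0.01],[0,0,0,0,0,0,0.01]]'
```

```text
t: 18.65
tool_pos: [0.6496, -0.0603, 0.0803]
tcp_rot: [-180.0, 0.0, -170.7]
force: [-0.7, 0.4, 4.9]
finger_gap: 0.0226
gripper_force: 68.9
t: 18.9
tool_pos: [0.6499, -0.0603, 0.0793]
tcp_rot: [-180.0, 0.1, -170.7]
force: [-1.6, 0.8, 11.4]
finger_gap: 0.0221
gripper_force: 69.6
t: 19.15
tool_pos: [0.6502, -0.0603, 0.079]
tcp_rot: [-179.9, 0.2, -170.7]
force: [-4.0, 1.1, 17.0]
finger_gap: 0.0223
gripper_force: 70.4
```

```bash
python3 -m handwheel '[[0,0,0,0,0,0,0.01],[0,0,0,0,0,0,0.01],[0,0,0,0,0,0,0.01],[0,0,0,0,0,0,0.01],[0,0,0,0,0,0,0.01],[0,0,0,0,0,0,0.01]]'; python3 -c "
from h import *
print(manip.hand_in())"
```

```text
t: 19.65
tool_pos: [0.6502, -0.0603, 0.079]
tcp_rot: [-179.9, 0.2, -170.7]
force: [-2.9, 1.1, 17.2]
finger_gap: 0.0226
gripper_force: 70.4
the job is handed in; nothing more can be done
None
```

I clipped the sensor clip onto the fin and let go of it, and handed the job in with the gripped stylus pressing the pairing button at about 17 N; the hand-in returned no verdict, and the button's travel was judged from force and depth only.

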